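# Set the dial lid to its largest opening and tip the last mints into the dish

### The arm

A 6-joint arm with a two-finger parallel gripper is mounted at the origin on a cart in front of the work surface, level with it; the furniture and walls round the work are solid. World frame = base frame: x ahead of the robot, y to its left, z up, the work surface at z = 0. Lengths are in mm, angles in rad, forces in N, time in s.
With the tool pointing down it reaches from about 275 to 1000 mm from the base axis. Payload 8.4 kg.
Tool frame: the origin (TCP) lies between the finger pads; the fingertips stand r.nose_length ahead of it and the grasp point (between the pads) lies 8 mm behind it (r.nose_length is the distance from the TCP to the fingertips, in mm); y points along the fingers, x is the direction in which the jaws open and shut, and the axes are right-handed (so a half turn about y gives the same grasp; the last joint's range is limited). The gripper opens to 85 mm and grips with 20 to 120 N. Pads are 22 mm wide; open, the fingers measure 114 mm over their backs; the gripper's body (76 mm by 85 mm) begins 54 mm behind the grasp point. The pads swing forward as they close: fully open they stand 13 mm farther back than shut.
Start: joints at [1.265, 0.353, 1.633, -0, 1.155, -0.002], TCP at [186.966, 596.382, 242.281] pointing down, gripper open.
Joint ranges: [-2.63, 2.63], [-0.92, 2.1], [0.06, 2.66], [-1.3, 4.44], [0, 2.69], [-3.02, 3.02]. Speed limits (rad/s): [2.22, 2.22, 2.79, 3.14, 3.14, 3.14].

### API

Orientations are given as [roll, pitch, yaw] about the fixed x, y, z axes, in that order (R = Rz(yaw) Ry(pitch) Rx(roll)).
In Python, from rig import r, cams, order gives the robot as it stands. The module is installed in compiled form; this text tells all that it offers.
- The arm moves only by the shell command python3 -m crank 'ROWS' [FORCE]. ROWS is JSON, a list of rows, each a list of 7 numbers: the turn, a rotation vector about the tool's x, y, z in degrees, then the shift along the tool's x, y, z in cm, then the opening, from -1 (shut) to 1 (fully open). A call has exactly 10 rows; each row shifts and turns the pose as measured when the row begins, along the tool's axes as they then stand; what a row does not reach is not made up. A row lasts 1/12 s, in which the tool goes at most 41.7 mm and 7.16 degrees, less where a joint would pass 70% of its speed; a pose out of reach is approached as far as the arm can. A call with a gripper value outside its range is refused whole. The fingers move at their own pace and stop on an object; FORCE is the grip in N (left out, the last holds). Time passes only in rows, so rows that do not move let the fingers close, or fill a call up. It gives the time, the measured TCP pose, the force and the opening at its end, in the units of the state.
- r.sense(): the state, without advancing time (a new reading comes with each control period).
- cams.grab_frame(name): name is "scene" or "top" or "wrist"; returns the picture (384x512x3 uint8, blue, green, red); there is no depth.
- cams.camera_info(name): a dict with "intrinsics" (3x3 intrinsics, pixels), "k1" (the pictures are not rectified: a ray, as slopes to the right and down, at radius r is drawn at 1 + k1 r^2 times it, then the intrinsics apply), "view" (4x4, takes a point from world to camera coordinates); the wrist camera has in their place "hand_eye" (4x4, takes a point from camera to tool coordinates, whose origin is the TCP and whose axes are the tool frame's). Camera axes: x right, y up, looking along -z (the intrinsics and any distortion apply to the point x, -y, -z); pixel columns grow to the right and rows downward; lengths in mm; the calibration is good to about 2 mm. A picture is of the moment at which its call begins: read the wrist's pose just before it. camera_info takes no time and is no camera call.
- order.sign_off(): hands the job in, once; it reports no verdict.
The state is a dict: "clock": time; "qpos": joint angles; "qvel": joint speeds; "joint_efforts": joint torques, N m; "eef_pos": TCP position; "tcp_rot": TCP orientation; "contact_force": force on the tool from outside, world axes, zero at the start; "wrist_torque": the same for the moment, N m; "opening": opening from 0.0 (shut) to 1.0 (fully open).
Only numpy, scipy, OpenCV 4.12 (cv2) and the standard library are available. Lean on these libraries where they do the work, as an engineer would, in place of code of your own. Each camera call takes 0.05 s, during which the arm holds its last target.

### The job

Turn the dial on the lid of the clear jar that hangs in the steel yoke until the dial's largest opening lies over the pouring lip. Then tip the jar forward, away from you, right over in its yoke, so that the last two mints roll out into the white dish in front of it. Leave the jar tipped and the mints lying in the dish.

Things in the scene. Friction and masses are not known exactly. Their poses are not given: they have to be found in the camera images.
- stand: Fixed steel yoke: base plate 90x130 mm, uprights at y +-49 mm, 137 mm high. Origin on the counter below the jar's axis, z up, +x forward: the way the jar tips. Between the uprights a clear round jar, 73 mm across, pivots about the stand's y axis at z 125 mm. Upright, its bottom is at z 70 and its lid (76 mm across) at z 180 to 184 mm, with a window and a small pouring lip at the +x edge.
- grip (a point): Centre of the black bar by which the dial is turned, on the jar's axis, at z 204 mm. The bar is 12 mm thick, 44 mm long and 29 mm high (z 189.5 to 218.5 mm); this point's x axis lies across the bar, towards the dial's largest opening, y along the bar. The dial is a flat disc 76 mm across on top of the lid, at z 184 to 189.5 mm.
- dial (a joint): Dial angle in rad, counterclockwise from above. The largest opening (a wedge-shaped notch in the dial's rim, about 45 mm wide) lies at the angle value - 1.4 from the stand's +x axis: at 1.4 it is over the lip; at 0.55 a 9 mm hole is there, at 0 three 3 mm holes, too small for mints. Grip the bar with fingers closing across it. Stops at -0.1, 1.48; stiff (0.03 N m), stays where left.
- jar (a joint): Tilt of the jar in rad: 0 upright (a stop; it cannot lean back), growing as the lid moves to the stand's +x, 2.1 tipped right over, lip low (a stop). It is top-heavy on a slightly stiff pivot: upright it stays; pushed forward at the lid past about 0.5 rad (30 mm at the lid) it swings over to the stop by itself in about 2 s.
- dish: Loose white round dish, 118 mm across, 34 mm high, origin at the centre of its underside. It already stands where the mints fall, about 85 mm forward of the stand's origin; leave it there.
- mint_1: Hard round white mint, 12 mm across, origin at its centre; at first on the floor of the jar.
- mint_2: The second mint, the same as the first.
Not all that is in view belongs to the job. Leave any red look-alike of the dish alone.

How it is judged (in metres and radians):
On the way:
1. the dial's largest opening over the lip while the jar is still upright (value of joint dial above 1.2 rad and value of joint jar below 0.2 rad), for 0.2 s.
At the end, for the whole second after the job is handed in: The dial stands at its largest opening (dial above 1.2, that is within 0.2 rad of 1.4), the jar is tipped right over (jar above 1.9), and both mints lie in the dish (within 55 mm of its centre, below 30 mm), which stands flat and still (value of joint dial above 1.2 rad and value of joint jar above 1.9 rad and horizontal distance between each of mint_1, mint_2 and dish below 0.055 m and height (world z) of each of mint_1, mint_2 below 0.03 m and angle between dish's own z axis and vertical below 0.1 rad and linear speed of dish below 0.03 m/s); the robot touches nothing.
It also fails if it takes over 51 s, if anything falls off the work surface, if the arm or the gripper's body presses on something with over 40 N, if the wrist force passes 120 N, or if a joint passes its speed limit or range.

## Working session

There is one attempt and no reset: what is moved stays moved. The work goes in short steps, Python scripts to look and compute and a shell command to move; the robot and the scene stay as the last step left them, time stands still between calls to the robot, and variables do not carry over. Pictures are saved under pics/ and viewed, and the job is handed in when it is done.

```bash
mkdir -p pics; ls; python3 - <<'E'
from rig import r,cams,order
import cv2,numpy as np
s=r.sense();print(s, r.nose_length)
for n in ["scene","top","wrist"]:
    im=cams.grab_frame(n);cv2.imwrite(f"pics/{n}0.png",im)
    print(n,cams.camera_info(n))
E
```

```text
pics
{'clock': 0.0, 'qpos': array([ 1.26460759e+00,  3.53641200e-01,  1.63411779e+00, -2.51420386e-05,
        1.15518380e+00, -2.38826128e-03]), 'qvel': array([-0.00018472, -0.0004857 ,  0.00134386,  0.00128921,  0.00018432,
        0.00031126]), 'joint_efforts': array([ 1.11228772e-03, -6.05238891e+01, -3.42071629e+01,  6.17781734e-05,
        8.80811247e-03, -1.88150040e-05]), 'eef_pos': array([186.83395474, 595.95407004, 241.57299587]), 'tcp_rot': array([-1.57081609e+00,  1.35018517e-03,  1.26700601e+00]), 'contact_force': array([-0.5568624 , -0.39308977,  0.70881031]), 'wrist_torque': array([ 0.05425941, -0.00300099, -0.02609792]), 'opening': 1.0002094892799913} 11.0
scene {'intrinsics': array([[491.71422812,   0.        , 263.81691655],
       [  0.        , 491.71422812, 181.74507212],
       [  0.        ,   0.        ,   1.        ]]), 'k1': -0.0896413070610149, 'view': array([[ 7.30879168e-01, -6.82239722e-01,  1.90945809e-02,
        -4.36032415e+02],
       [ 4.05455265e-01,  4.56526941e-01,  7.91952764e-01,
        -2.95540348e+02],
       [-5.49018824e-01, -5.71079779e-
[... 546 characters left out ...]
891947e-02,  9.92091985e-01,
        -1.00592876e+03],
       [ 0.00000000e+00,  0.00000000e+00,  0.00000000e+00,
         1.00000000e+00]])}
wrist {'intrinsics': array([[281.30006397,   0.        , 261.38001908],
       [  0.        , 281.30006397, 192.749557  ],
       [  0.        ,   0.        ,   1.        ]]), 'k1': -0.006078740069861314, 'hand_eye': array([[ 9.99999832e-01, -1.52878712e-05, -5.79852990e-04,
        -1.20472873e+00],
       [-5.46599103e-04,  3.09750788e-01, -9.50817622e-01,
        -1.31310070e+02],
       [ 1.94145898e-04,  9.50817779e-01,  3.09750727e-01,
         7.84135427e+01],
       [ 0.00000000e+00,  0.00000000e+00,  0.00000000e+00,
         1.00000000e+00]])}
```

View pics/scene0.png

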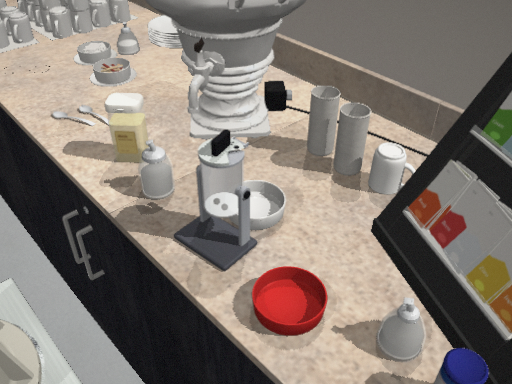

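View pics/top0.png

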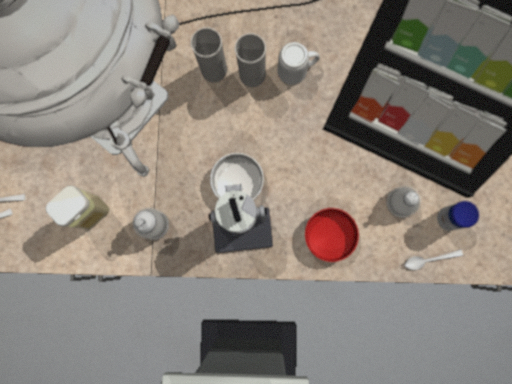

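View pics/wrist0.png

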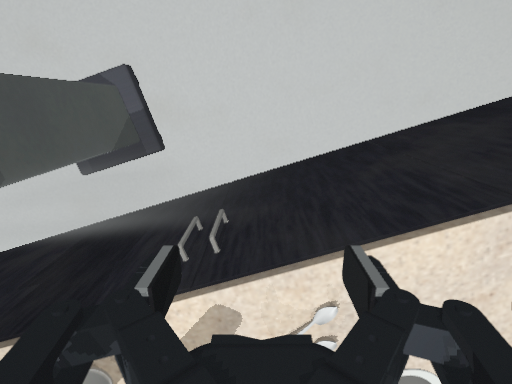

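Candidates: for the jar, only the yoke at scene (222,185) / top (240,215); the dispenser bottles at scene (155,170) and (401,325) have no yoke. For the dish, the white one at scene (259,205) / top (237,180); the red look-alike is at scene (290,300) / top (331,235). The bar is at scene (221,143) / top (236,207).

```bash
cat > h.py <<'E'
import cv2,numpy as np
from rig import r,cams,order
from scipy.spatial.transform import Rotation as R
def proj(n,P,T=None):
    c=cams.camera_info(n); P=np.atleast_2d(P).astype(float)
    V=c["view"] if T is None else T
    p=(np.c_[P,np.ones(len(P))]@V.T)[:,:3]
    s=np.c_[p[:,0]/-p[:,2],-p[:,1]/-p[:,2]]
    rr=(s**2).sum(1,keepdims=True); s=s*(1+c["k1"]*rr); K=c["intrinsics"]
    return np.c_[s[:,0]*K[0,0]+K[0,2],s[:,1]*K[1,1]+K[1,2]]
def ray(n,uv,T=None):
    c=cams.camera_info(n);V=c["view"] if T is None else T;K=c["intrinsics"]
    p=cv2.undistortPoints(np.array([[uv]],float),K,np.array([c["k1"],0,0,0.]))[0,0]
    d=np.array([p[0],-p[1],-1.]);Rw=V[:3,:3]
    return -Rw.T@V[:3,3], Rw.T@(d/np.linalg.norm(d))
def plane(n,uv,z,T=None):
    o,d=ray(n,uv,T);return o+d*(z-o[2])/d[2]
def tri(rs):
    A=sum(np.eye(3)-np.outer(d,d) for o,d in rs);b=sum((np.eye(3)-np.outer(d,d))@o for o,d in rs)
    x=np.linalg.solve(A,b);return x,[np.linalg.norm((np.eye(3)-np.outer(d,d))@(x-o)) for o,d in rs]
def wristview(s):
    T=np.eye(4);T[:3,:3]=R.from_euler('xyz',s["tcp_rot"]).as_matrix();T[:3,3]=s["eef_pos"]
    return np.linalg.inv(T@cams.camera_info("wrist")["hand_eye"])
E
python3 - <<'E'
import cv2,numpy as np
a=cv2.imread('pics/scene0.png')[120:280,160:300]; b=cv2.imread('pics/top0.png')[140:260,190:290]
a=cv2.resize(a,(490,560),interpolation=cv2.INTER_CUBIC); b=cv2.resize(b,(300*5//3,360*5//3),interpolation=cv2.INTER_CUBIC)
cv2.imwrite('pics/crop_scene.png',a);cv2.imwrite('pics/crop_top.png',b);print(a.shape,b.shape)
E
```

```text
(560, 490, 3) (600, 500, 3)
```

View pics/crop_scene.png

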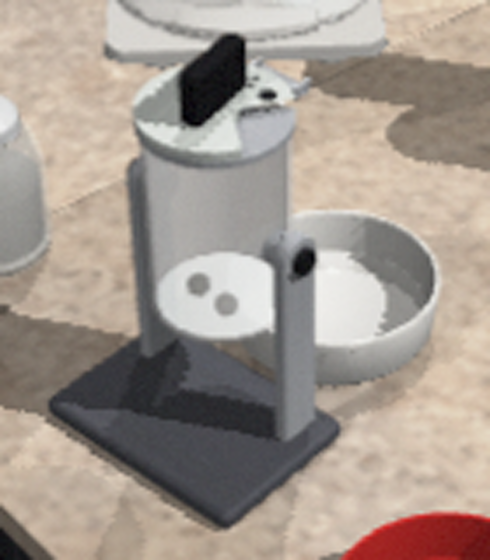

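View pics/crop_top.png

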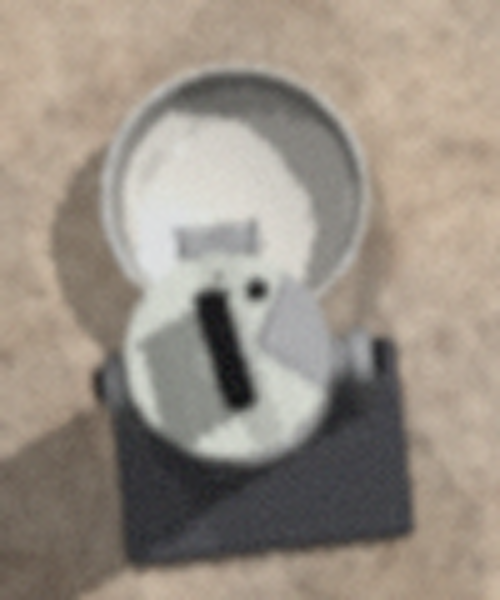

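Crops confirm the choice. The yoke holds the jar with two mints on its floor, the black bar on the dial and a white dish just forward of it. The lip is at top-crop (217,238), the notch at (297,330) and the 9 mm hole at (258,290), so the dial is near 0. Now measuring.

```bash
python3 - <<'E'
from h import *
im=cv2.imread('pics/top0.png');sc=cv2.imread('pics/scene0.png')
def blob(im,box,thr):
    x0,y0,x1,y1=box
    g=im[y0:y1,x0:x1].max(2); m=(g<thr).astype(np.uint8)
    n,l,st,ce=cv2.connectedComponentsWithStats(m)
    i=1+np.argmax(st[1:,4]); pts=np.argwhere(l==i)[:,::-1]+[x0,y0]
    return pts.astype(np.float32),st[i]
tp,st=blob(im,(222,190,250,228),60);print('top bar',st,tp.mean(0),cv2.minAreaRect(tp))
sp,st=blob(sc,(205,125,240,160),60);print('scene bar',st,sp.mean(0),cv2.minAreaRect(sp))
for z in (204,211,218.5): print(z,plane('top',tp.mean(0),z))
print(tri([ray('top',tp.mean(0)),ray('scene',sp.mean(0))]))
b=cv2.boxPoints(cv2.minAreaRect(tp));b3=np.array([plane('top',p,215)[:2] for p in b]);print(b3)
e=[b3[(i+1)%4]-b3[i] for i in range(4)];print([(np.linalg.norm(v).round(1),np.degrees(np.arctan2(v[1],v[0])).round(1)) for v in e])
# base corners (crop px /5 + offset)
C={'near_left':((216.,252.),None),'near_right':((272.,246.),None)}
tc=lambda u,v:(190+u/5,140+v/5); s=lambda u,v:(160+u/3.5,120+v/3.5)
L=plane('top',tc(130,562),8);Rr=plane('top',tc(412,530),8);print('base near L,R',L,Rr,np.linalg.norm(L-Rr),np.degrees(np.arctan2(*(L-Rr)[1::-1])))
# scene corners
for n,uv in dict(left=(52,405),near=(228,525),right=(338,428)).items(): print(n,plane('scene',s(*uv),8))
# dish
E
```

```text
top bar [  8   9  10  22 111] [234.46848 209.66667] ((234.40269470214844, 209.68377685546875), (22.42405128479004, 5.072981834411621), 72.89727020263672)
scene bar [  6   5  19  26 322] [220.29193 142.43788] ((220.031005859375, 142.47239685058594), (14.699050903320312, 27.321964263916016), 48.36646270751953)
204 [490.56422821  -5.01130969 204.        ]
211 [489.87341119  -5.50682935 211.        ]
218.5 [489.13325009  -6.03774327 218.5       ]
(array([490.5444598 ,  -5.11532598, 204.82996687]), [np.float64(0.076822588349867), np.float64(0.07682258834964485)])
[[507.29754509   5.22598455]
 [510.20723458  -3.45388385]
 [471.69213795 -16.50938299]
 [468.80901404  -7.87694477]]
[(np.float64(9.2), np.float64(-71.5)), (np.float64(40.7), np.float64(-161.3)), (np.float64(9.1), np.float64(108.5)), (np.float64(40.7), np.float64(18.8))]
base near L,R [413.83769051  46.90957331   8.        ] [430.91269124 -77.7648637    8.        ] 125.83827277186528 97.79852365275333
left [416.43366001  46.61205713   8.        ]
near [431.83395673 -79.62755201   8.        ]
right [516.88218338 -65.914533     8.        ]
```

Bar centre triangulates to (490.5, -5.1, 204.8) against a known height of 204, with a 0.1 mm ray gap. The bar axis is at about 19° and the stand yaw at about 8°, so the dial is about 0.02. I'll move above it and take a close look with the wrist camera.

```bash
cat >> h.py <<'E'
def plan(tx,ty,tz,yaw,n):
    s=r.sense();p=s["eef_pos"];M=R.from_euler('xyz',s["tcp_rot"])
    y0=np.degrees(s["tcp_rot"][2]);goal=R.from_euler('xyz',[-90,0,yaw],degrees=True)
    # per-row constant steps, first fixing tilt is left in the remainder
    dyaw=(yaw-y0+180)%360-180
    d=(np.array([tx,ty,tz])-p)/n/10
    for i in range(n):
        Mi=R.from_euler('xyz',[-90,0,y0+dyaw*i/n],degrees=True)
        print([0,round(-dyaw/n,2),0]+list(np.round(Mi.inv().apply(d),2)))
def st():
    s=r.sense();print('t',round(s["clock"],2),'p',s["eef_pos"].round(1),'rpy',np.degrees(s["tcp_rot"]).round(2),'F',s["contact_force"].round(1),'op',round(s["opening"],2),'q',s["qpos"].round(2))
E
python3 - <<'E'
from h import *
plan(480,-5,320,-71,22)
E
```

```text
[0, np.float64(6.53), 0, np.float64(-2.21), np.float64(-0.36), np.float64(-2.09)]
[0, np.float64(6.53), 0, np.float64(-1.96), np.float64(-0.36), np.float64(-2.33)]
[0, np.float64(6.53), 0, np.float64(-1.68), np.float64(-0.36), np.float64(-2.53)]
[0, np.float64(6.53), 0, np.float64(-1.38), np.float64(-0.36), np.float64(-2.71)]
[0, np.float64(6.53), 0, np.float64(-1.06), np.float64(-0.36), np.float64(-2.85)]
[0, np.float64(6.53), 0, np.float64(-0.73), np.float64(-0.36), np.float64(-2.95)]
[0, np.float64(6.53), 0, np.float64(-0.39), np.float64(-0.36), np.float64(-3.01)]
[0, np.float64(6.53), 0, np.float64(-0.05), np.float64(-0.36), np.float64(-3.04)]
[0, np.float64(6.53), 0, np.float64(0.3), np.float64(-0.36), np.float64(-3.03)]
[0, np.float64(6.53), 0, np.float64(0.64), np.float64(-0.36), np.float64(-2.97)]
[0, np.float64(6.53), 0, np.float64(0.97), np.float64(-0.36), np.float64(-2.88)]
[0, np.float64(6.53), 0, np.float64(1.29), np.float64(-0.36), np.float64(-2.75)]
[0, np.float64(6.53), 0, np.float64(1.6), np.float64(-0.36), np.float64(-2.59)]
[0, np.float64(6.53), 0, np.float64(1.88), np.float64(-0.36), np.float64(-2.39)]
[0, np.float64(6.53), 0, np.float64(2.14), np.float64(-0.36), np.float64(-2.16)]
[0, np.float64(6.53), 0, np.float64(2.37), np.float64(-0.36), np.float64(-1.9)]
[0, np.float64(6.53), 0, np.float64(2.57), np.float64(-0.36), np.float64(-1.62)]
[0, np.float64(6.53), 0, np.float64(2.74), np.float64(-0.36), np.float64(-1.32)]
[0, np.float64(6.53), 0, np.float64(2.87), np.float64(-0.36), np.float64(-1.0)]
[0, np.float64(6.53), 0, np.float64(2.97), np.float64(-0.36), np.float64(-0.66)]
[0, np.float64(6.53), 0, np.float64(3.02), np.float64(-0.36), np.float64(-0.32)]
[0, np.float64(6.53), 0, np.float64(3.04), np.float64(-0.36), np.float64(0.03)]
```

```bash
python3 -m crank '[[0,6.5,0,-2.2,-0.4,-2.1,1],[0,6.5,0,-2.0,-0.4,-2.3,1],[0,6.5,0,-1.7,-0.4,-2.5,1],[0,6.5,0,-1.4,-0.4,-2.7,1],[0,6.5,0,-1.1,-0.4,-2.9,1],[0,6.5,0,-0.7,-0.4,-3.0,1],[0,6.5,0,-0.4,-0.4,-3.0,1],[0,6.5,0,0,-0.4,-3.0,1],[0,6.5,0,0.3,-0.4,-3.0,1],[0,6.5,0,0.6,-0.4,-3.0,1]]' 30; python3 - <<'E'
from h import *
st();plan(480,-5,320,-71,14)
E
```

```text
clock: 0.98
eef_pos: [316.3, 311.9, 279.4]
tcp_rot: [-1.575, 0.003, 0.09]
contact_force: [0.5, -1.1, -0.4]
opening: 1.0
t 0.98 p [316.3 311.9 279.4] rpy [-90.22   0.19   5.17] F [ 0.5 -1.1 -0.4] op 1.0 q [ 0.78  0.03  1.95 -0.    1.17  0.69]
[0, np.float64(5.44), 0, np.float64(0.96), np.float64(-0.29), np.float64(-2.36)]
[0, np.float64(5.44), 0, np.float64(1.18), np.float64(-0.29), np.float64(-2.26)]
[0, np.float64(5.44), 0, np.float64(1.39), np.float64(-0.29), np.float64(-2.14)]
[0, np.float64(5.44), 0, np.float64(1.58), np.float64(-0.29), np.float64(-1.99)]
[0, np.float64(5.44), 0, np.float64(1.77), np.float64(-0.29), np.float64(-1.84)]
[0, np.float64(5.44), 0, np.float64(1.93), np.float64(-0.29), np.float64(-1.66)]
[0, np.float64(5.44), 0, np.float64(2.08), np.float64(-0.29), np.float64(-1.47)]
[0, np.float64(5.44), 0, np.float64(2.21), np.float64(-0.29), np.float64(-1.26)]
[0, np.float64(5.44), 0, np.float64(2.32), np.float64(-0.29), np.float64(-1.05)]
[0, np.float64(5.44), 0, np.float64(2.41), np.float64(-0.29), np.float64(-0.82)]
[0, np.float64(5.44), 0, np.float64(2.48), np.float64(-0.29), np.float64(-0.59)]
[0, np.float64(5.44), 0, np.float64(2.52), np.float64(-0.29), np.float64(-0.35)]
[0, np.float64(5.44), 0, np.float64(2.54), np.float64(-0.29), np.float64(-0.11)]
[0, np.float64(5.44), 0, np.float64(2.54), np.float64(-0.29), np.float64(0.13)]
```

```bash
python3 -m crank '[[0,6.5,0,1.0,-0.3,-2.4,1],[0,6.5,0,1.2,-0.3,-2.3,1],[0,6.5,0,1.5,-0.3,-2.1,1],[0,6.5,0,1.7,-0.3,-1.9,1],[0,6.5,0,2.0,-0.3,-1.7,1],[0,6.5,0,2.1,-0.3,-1.5,1],[0,6.5,0,2.2,-0.3,-1.2,1],[0,6.5,0,2.4,-0.3,-1.0,1],[0,6.5,0,2.5,-0.3,-0.7,1],[0,6.5,0,2.5,-0.3,-0.4,1]]'; python3 - <<'E'
from h import *
st();plan(480,-5,320,-71,4)
E
```

```text
clock: 1.82
eef_pos: [431.3, 66.1, 311.5]
tcp_rot: [-1.575, -0.003, -1.103]
contact_force: [1.1, 1.3, 0.4]
opening: 1.0
t 1.82 p [431.3  66.1 311.5] rpy [-90.24  -0.15 -63.21] F [1.1 1.3 0.4] op 1.0 q [ 0.15 -0.02  1.93 -0.    1.24  1.26]
[0, np.float64(1.95), 0, np.float64(2.14), np.float64(-0.21), np.float64(0.29)]
[0, np.float64(1.95), 0, np.float64(2.13), np.float64(-0.21), np.float64(0.36)]
[0, np.float64(1.95), 0, np.float64(2.11), np.float64(-0.21), np.float64(0.43)]
[0, np.float64(1.95), 0, np.float64(2.1), np.float64(-0.21), np.float64(0.5)]
```

```bash
python3 -m crank '[[0.2,2,0,2.1,-0.2,0.3,1],[0,2,0,2.1,-0.2,0.4,1],[0,2,0,2.1,-0.2,0.4,1],[0,2,0,2.1,-0.2,0.5,1],[0,0,0,0,0,0,1],[0,0,0,0,0,0,1],[0,0,0,0,0,0,1],[0,0,0,0,0,0,1],[0,0,0,0,0,0,1],[0,0,0,0,0,0,1]]'; python3 - <<'E'
from h import *
st()
im=cams.grab_frame("wrist");cv2.imwrite('pics/wrist1.png',im)
V=wristview(r.sense())
print(proj('wrist',[490.5,-5.1,218.5],V),proj('wrist',[490.5,-5.1,189],V))
E
```

```text
clock: 2.65
eef_pos: [480.3, -11.7, 319.4]
tcp_rot: [-1.573, -0.003, -1.261]
contact_force: [-0.2, 0.4, -0.1]
opening: 1.001
t 2.65 p [480.3 -11.7 319.4] rpy [-90.1   -0.15 -72.25] F [-0.2  0.4 -0.1] op 1.0 q [-0.03  0.05  1.84 -0.    1.25  1.24]
[[255.7060132  184.10291794]] [[256.22244831 175.44754183]]
```

View pics/wrist1.png

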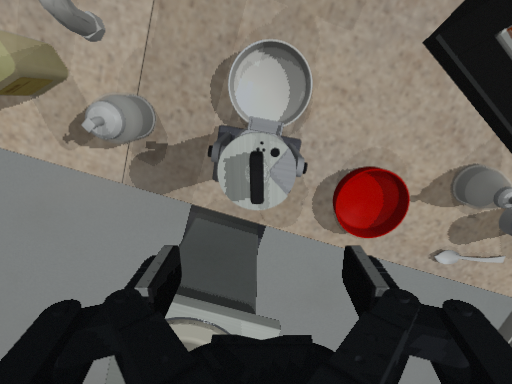

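Wrist view: bar at (256,177), standing vertically in the picture, so it's already parallel to the pads. The lip is at (265,125), the notch at (282,162), the white dish at (270,83) and the red one at (371,202). Measuring the bar, pivots and dish.

```bash
python3 - <<'E'
from h import *
im=cv2.imread('pics/wrist1.png');V=wristview(r.sense())
m=(im.max(2)<45).astype(np.uint8);m[:140]=0;m[215:]=0;m[:,:240]=0;m[:,275:]=0
n,l,s,c=cv2.connectedComponentsWithStats(m);print(s[1:])
i=1+np.argmax(s[1:,4]);p=np.argwhere(l==i)[:,::-1].astype(np.float32);rc=cv2.minAreaRect(p);print(rc)
b=np.array([plane('wrist',q,218.5,V)[:2] for q in cv2.boxPoints(rc)]);print(b.round(1))
for k in range(4):
    v=b[(k+1)%4]-b[k];print(np.linalg.norm(v).round(1),np.degrees(np.arctan2(v[1],v[0])).round(1))
# far/near ends: top edge far end
print('end far',plane('wrist',(256.5,p[:,1].min()),218.5,V),'near',plane('wrist',(256.5,p[:,1].max()),218.5,V),plane('wrist',(256.5,p[:,1].max()),189.5,V))
for nm,uv,z in [('pivL',(211,152),125),('pivR',(304,168),125),('lip',(265,125),184)]: print(nm,plane('wrist',uv,z,V).round(1))
# dish rim by circle
g=(cv2.cvtColor(im,cv2.COLOR_BGR2HSV)[...,1]<25)
o=cv2.imread('pics/top0.png')
cv2.imwrite('pics/w1crop.png',cv2.resize(im[20:230,190:330],None,fx=2.8,fy=2.8,interpolation=cv2.INTER_CUBIC))
E
```

```text
[[261 142   2   2   3]
 [250 149  13  55 656]
 [263 149   1   2   2]
 [271 149   4   8  25]]
((255.99996948242188, 175.99998474121094), (53.99999237060547, 11.999998092651367), 90.0)
[[517.9   8.4]
 [520.9  -1. ]
 [475.7 -15.5]
 [472.5  -5.5]]
9.9 -72.3
47.5 -162.2
10.5 107.7
47.5 17.0
end far [519.52190557   3.30987722 218.5       ] near [474.21397433 -10.9354769  218.5       ] [463.92043084 -13.74306202 189.5       ]
pivL [485.1  49.3 125. ]
pivR [500.2 -60.3 125. ]
lip [537.6   1.3 184. ]
```

View pics/w1crop.png

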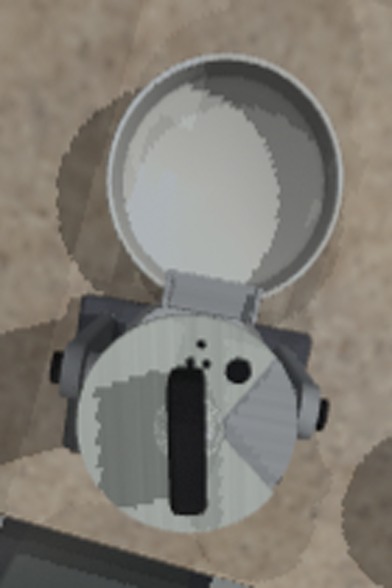

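Pivots' midpoint is (492.6, -5.5) and their axis gives a stand yaw of 7.8°. The bar is at 17.3°, so the dial is about 0.0 and the final tool yaw should be about 8°. Aligning and descending partway.

```bash
python3 -m crank '[[0.1,0.2,0,-0.1,0,0.7,1],[0,0,0,-0.1,0,0.6,1],[0,0,0,0,1.5,0,1],[0,0,0,0,2,0,1],[0,0,0,0,2,0,1],[0,0,0,0,2,0,1],[0,0,0,0,1.0,0,1],[0,0,0,0,0,0,1],[0,0,0,0,0,0,1],[0,0,0,0,0,0,1]]' 30; python3 - <<'E'
from h import *
st()
cv2.imwrite('pics/wrist2.png',cams.grab_frame("wrist"))
E
```

```text
clock: 3.53
eef_pos: [498.2, -1.6, 233.7]
tcp_rot: [-1.564, -0.004, -1.261]
contact_force: [0.1, 0.9, 0.1]
opening: 1.0
t 3.53 p [498.2  -1.6 233.7] rpy [-89.63  -0.22 -72.24] F [0.1 0.9 0.1] op 1.0 q [-0.01  0.16  1.91 -0.    1.06  1.26]
```

View pics/wrist2.png

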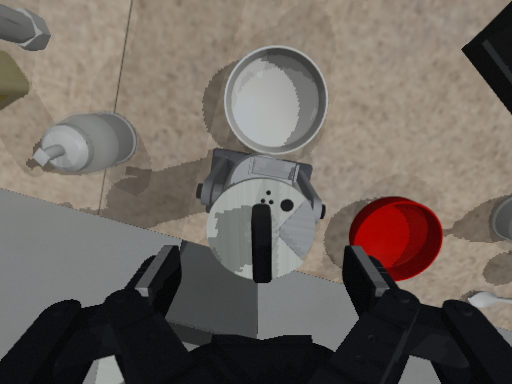

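Bar is at (261,244), centred between the fingers at columns 165 and 360. Correcting the x overshoot, going down and closing.

```bash
python3 -m crank '[[0,0,0,0.1,0,-0.6,1],[-0.4,0,0,0,0.9,0,1],[0,0,0,0,1.0,0,1],[0,0,0,0,1.0,0,1],[0,0,0,0,0,0,1],[0,0,0,0,0,0,-1],[0,0,0,0,0,0,-1],[0,0,0,0,0,0,-1],[0,0,0,0,0,0,-1],[0,0,0,0,0,0,-1]]' 30; python3 - <<'E'
from h import *
st()
E
```

```text
clock: 4.42
eef_pos: [494.2, -5.0, 204.7]
tcp_rot: [-1.567, -0.006, -1.261]
contact_force: [0.1, 0.2, 0.2]
opening: 0.297
t 4.42 p [494.2  -5.  204.7] rpy [-89.78  -0.32 -72.27] F [0.1 0.2 0.2] op 0.3 q [-0.01  0.19  1.95 -0.    1.    1.25]
```

```bash
python3 -m crank '[[0,0,0,0,0,0,-1],[0,0,0,0,0,0,-1],[0,0,0,0,0,0,-1],[0,0,0,0,0,0,-1],[0,0,0,0,0,0,-1],[0,0,0,0,0,0,-1],[0,-3,0,0,0,0,-1],[0,-5,0,0,0,0,-1],[0,-5,0,0,0,0,-1],[0,-5,0,0,0,0,-1]]' 30; python3 - <<'E'
from h import *
st()
E
```

```text
clock: 5.25
eef_pos: [493.8, -2.8, 205.1]
tcp_rot: [-1.567, -0.003, -0.939]
contact_force: [-0.2, 1.6, -1.8]
opening: 0.13
t 5.25 p [493.8  -2.8 205.1] rpy [-89.77  -0.15 -53.81] F [-0.2  1.6 -1.8] op 0.13 q [-0.01  0.19  1.95  0.    1.    0.93]
```

```bash
python3 -m crank '[[0,-6,0,0.1,0,0,-1],[0,-6,0,0.1,0,0,-1],[0,-6,0,0,0,0,-1],[0,-6,0,0,0,0,-1],[0,-6,0,0,0,0,-1],[0,-6,0,0,0,0,-1],[0,-6,0,0,0,0,-1],[0,-6,0,0,0,0,-1],[0,-4,0,0,0,0,-1],[0,0,0,0,0,0,-1]]' 30; python3 - <<'E'
from h import *
st()
E
```

```text
clock: 6.08
eef_pos: [493.1, -2.1, 205.0]
tcp_rot: [-1.565, -0.0, 0.017]
contact_force: [0.4, 0.2, -2.3]
opening: 0.131
t 6.08 p [493.1  -2.1 205. ] rpy [-8.969e+01 -2.000e-02  9.900e-01] F [ 0.4  0.2 -2.3] op 0.13 q [-0.01  0.19  1.95  0.01  1.   -0.03]
```

```bash
python3 -m crank '[[0,-4,0,0,0,0,-1],[0,-3,0,0,0,0,-1],[0,0,0,0,0,0,-1],[0,0,0,0,0,0,-1],[0,0,0,0,0,0,1],[0,0,0,0,0,0,1],[0,0,0,0,0,0,1],[0,0,0,0,0,0,1],[0,0,0,0,0,0,1],[0,0,0,0,0,0,1]]' 30; python3 - <<'E'
from h import *
st()
for n in ('top','wrist','scene'): cv2.imwrite(f'pics/{n}3.png',cams.grab_frame(n))
E
```

```text
clock: 6.92
eef_pos: [493.7, -2.5, 205.7]
tcp_rot: [-1.566, -0.002, 0.125]
contact_force: [-0.6, 0.5, -0.3]
opening: 0.966
t 6.92 p [493.7  -2.5 205.7] rpy [-89.71  -0.12   7.17] F [-0.6  0.5 -0.3] op 0.97 q [-0.01  0.19  1.95  0.01  1.   -0.14]
```

View pics/wrist3.png

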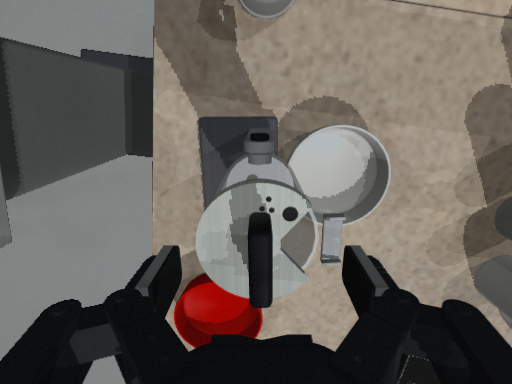

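View pics/scene3.png

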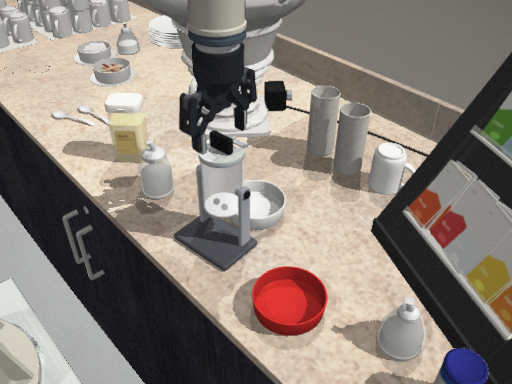

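Wrist view: the notch at (300,240) now faces the lip at (332,240), with a tool yaw of 7.2° against the stand's 7.8°, so the dial is about 1.39. In the scene view the jar is still upright with both mints inside. Next: lift, back off behind the bar and close the fingers.

```bash
python3 -m crank '[[0,0,0,0,-1.5,0,1],[0,0,0,0,-2.5,0,1],[0,0,0,0,-1.5,0,1],[0,0,0,-1.0,0,-0.2,0],[0,0,0,-1.5,0,0,-1],[0,0,0,-1.4,0,0,-1],[0,0,0,0,0,0,-1],[0,0,0,0,0,0,-1],[0,0,0,0,0,0,-1],[0,0,0,0,0,0,-1]]' 30; python3 - <<'E'
from h import *
st()
im=cams.grab_frame('wrist');cv2.imwrite('pics/wrist4.png',im)
V=wristview(r.sense())
E
```

```text
clock: 7.9
eef_pos: [450.4, -10.5, 258.9]
tcp_rot: [-1.565, 0.002, 0.125]
contact_force: [0.4, -0.3, -0.8]
opening: 0.009
t 7.9 p [450.4 -10.5 258.9] rpy [-89.69   0.12   7.16] F [ 0.4 -0.3 -0.8] op 0.01 q [-0.03  0.06  1.97  0.01  1.12 -0.16]
```

View pics/wrist4.png

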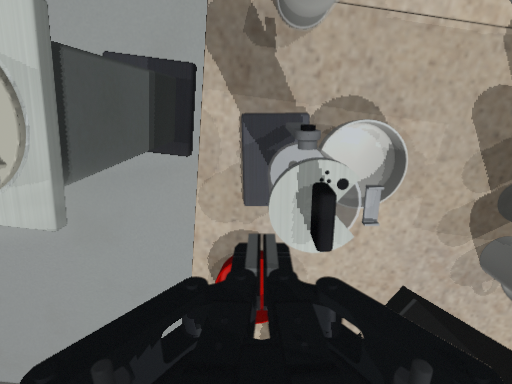

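Fingers shut behind the bar (fingertips at (262,240), bar at (322,215)), and the lateral offset works out at 0 mm. Lowering to z 212, fingertips at about 201.

```bash
python3 -m crank '[[0,0,0,0,1.5,0,-1],[0,0,0,0,1.5,0,-1],[-0.3,0,0,0,1.2,0,-1],[0,0,0,0,0.4,0,-1],[0,0,0,0,0,0,-1],[0,0,0,0.5,0,0,-1],[0,0,0,0.5,0,0,-1],[0,0,0,0,0,0,-1],[0,0,0,0,0,0,-1],[0,0,0,0,0,0,-1]]' 30; python3 - <<'E'
from h import *
st()
cv2.imwrite('pics/scene5.png',cams.grab_frame('scene')[100:260,140:340].repeat(3,0).repeat(3,1))
E
```

```text
clock: 8.78
eef_pos: [466.3, -8.6, 212.9]
tcp_rot: [-1.571, -0.002, 0.126]
contact_force: [0.5, -0.0, 0.5]
opening: -0.006
t 8.78 p [466.3  -8.6 212.9] rpy [-90.01  -0.12   7.2 ] F [ 0.5 -0.   0.5] op -0.01 q [-0.02  0.14  1.99  0.    1.01 -0.15]
```

View pics/scene5.png

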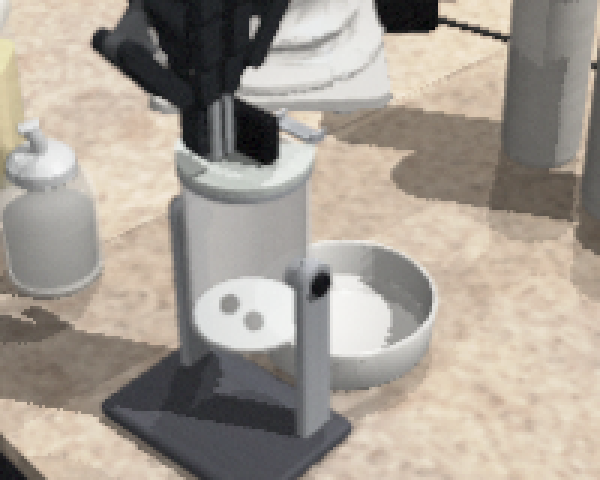

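Fingertips are right behind the bar with no contact, and the jar is upright. Pushing forward 58 mm.

```bash
python3 -m crank '[[0,0,0,0.5,0,0,-1],[0,0,0,0.6,0,0,-1],[0,0,0,0.6,0,0,-1],[0,0,0,0.6,0,0,-1],[0,0,0,0.6,0,0,-1],[0,0,0,0.6,0,0,-1],[0,0,0,0.6,0,0,-1],[0,0,0,0.6,0,0,-1],[0,0,0,0.6,0,0,-1],[0,0,0,0.5,0,0,-1]]' 30; python3 - <<'E'
from h import *
st()
cv2.imwrite('pics/scene6.png',cams.grab_frame('scene')[100:260,140:340].repeat(3,0).repeat(3,1))
E
```

```text
clock: 9.67
eef_pos: [529.5, -0.6, 213.4]
tcp_rot: [-1.571, -0.003, 0.126]
contact_force: [0.3, -0.0, 0.0]
opening: 0.002
t 9.67 p [529.5  -0.6 213.4] rpy [-90.01  -0.15   7.2 ] F [ 0.3 -0.   0. ] op 0.0 q [-0.    0.24  1.87  0.    1.04 -0.13]
```

View pics/scene6.png

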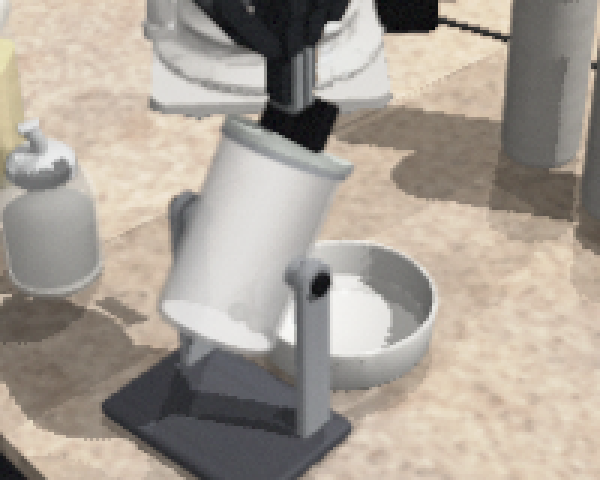

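The jar is swinging over (about 0.6 rad). I'll lift clear and let it fall.

```bash
python3 -m crank '[[0,0,0,0,-0.3,0,-1],[0,0,0,0,-0.6,0,-1],[0,0,0,0,-1,0,-1],[0,0,0,0,-2,0,-1],[0,0,0,-1,-2,0,-1],[0,0,0,-2,-2,0,-1],[0,0,0,-2,-1,0,-1],[0,0,0,-2,0,0,-1],[0,0,0,-2,0,0,-1],[0,0,0,-2,0,0,-1]]' 30;  python3 -m crank '[[0,0,0,-2,0,0,-1],[0,0,0,-2,0,0,-1],[0,0,0,0,0,0,-1],[0,0,0,0,0,0,-1],[0,0,0,0,0,0,-1],[0,0,0,0,0,0,-1],[0,0,0,0,0,0,-1],[0,0,0,0,0,0,-1],[0,0,0,0,0,0,-1],[0,0,0,0,0,0,-1]]' 30; python3 - <<'E'
from h import *
st()
cv2.imwrite('pics/scene7.png',cams.grab_frame('scene')[100:260,140:340].repeat(3,0).repeat(3,1))
cv2.imwrite('pics/top7.png',cams.grab_frame('top'))
cv2.imwrite('pics/top7c.png',cv2.imread('pics/top7.png')[130:260,180:300].repeat(4,0).repeat(4,1))
E
```

```text
clock: 10.55
eef_pos: [419.2, -14.6, 313.3]
tcp_rot: [-1.572, -0.009, 0.126]
contact_force: [0.7, 0.7, 0.1]
opening: 0.002
clock: 11.38
eef_pos: [376.0, -20.0, 318.7]
tcp_rot: [-1.573, -0.016, 0.126]
contact_force: [-0.2, 0.1, 0.2]
opening: 0.001
t 11.38 p [376.  -20.  318.7] rpy [-90.15  -0.9    7.21] F [-0.2  0.1  0.2] op 0.0 q [-0.06 -0.14  2.02  0.    1.25 -0.18]
```

View pics/scene7.png

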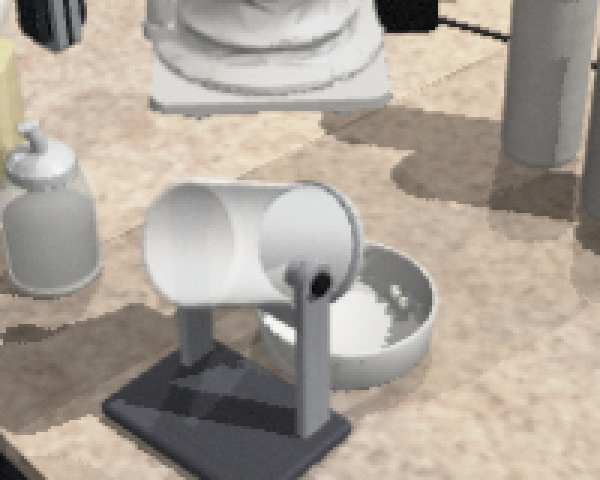

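View pics/top7c.png

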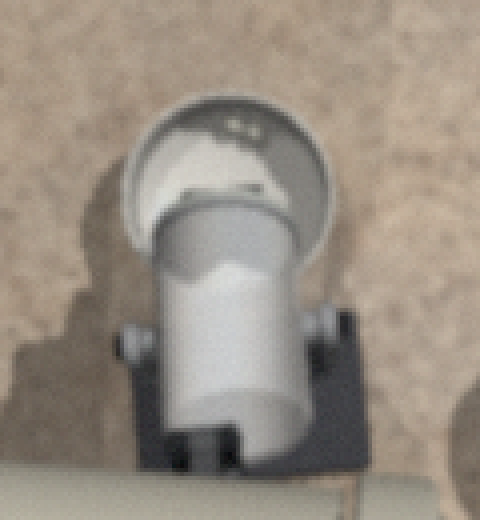

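The jar is at about 1.6 rad, perhaps still swinging. Both mints are already in the dish, at scene-crop (400,295) and top-crop (240,127). Waiting while moving farther away.

```bash
python3 -m crank '[[0,0,0,0,-1,0,-1],[0,0,0,0,-1,0,-1],[0,0,0,0,0,0,-1],[0,0,0,0,0,0,-1],[0,0,0,0,0,0,-1],[0,0,0,0,0,0,-1],[0,0,0,0,0,0,-1],[0,0,0,0,0,0,-1],[0,0,0,0,0,0,-1],[0,0,0,0,0,0,-1]]';python3 -m crank '[[0,0,0,0,0,0,-1],[0,0,0,0,0,0,-1],[0,0,0,0,0,0,-1],[0,0,0,0,0,0,-1],[0,0,0,0,0,0,-1],[0,0,0,0,0,0,-1],[0,0,0,0,0,0,-1],[0,0,0,0,0,0,-1],[0,0,0,0,0,0,-1],[0,0,0,0,0,0,-1]]'; python3 - <<'E'
from h import *
st()
a=cams.grab_frame('scene');cv2.imwrite('pics/scene8.png',a)
cv2.imwrite('pics/scene8c.png',a[160:260,190:310].repeat(5,0).repeat(5,1))
cv2.imwrite('pics/top8.png',cams.grab_frame('top'))
cv2.imwrite('pics/top8c.png',cv2.imread('pics/top8.png')[130:260,180:300].repeat(4,0).repeat(4,1))
E
```

```text
clock: 12.32
eef_pos: [375.5, -20.0, 340.9]
tcp_rot: [-1.573, -0.016, 0.126]
contact_force: [-0.4, -0.1, 0.5]
opening: -0.003
clock: 13.15
eef_pos: [375.4, -20.0, 340.6]
tcp_rot: [-1.573, -0.015, 0.126]
contact_force: [-0.5, -0.3, -0.7]
opening: -0.003
t 13.15 p [375.4 -20.  340.6] rpy [-90.14  -0.85   7.21] F [-0.5 -0.3 -0.7] op -0.0 q [-0.06 -0.16  1.99  0.    1.3  -0.18]
```

View pics/scene8c.png

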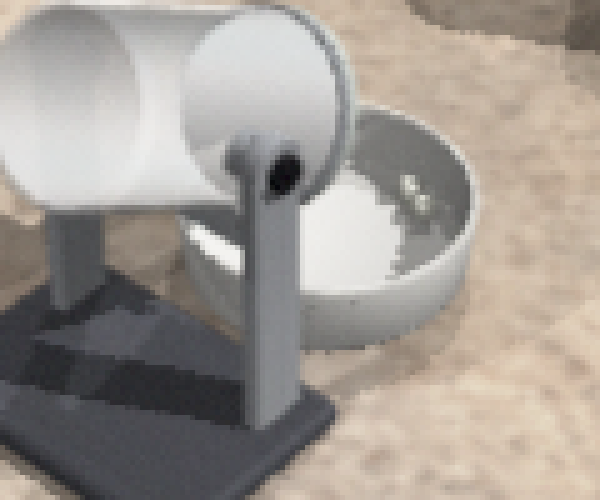

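View pics/top8c.png

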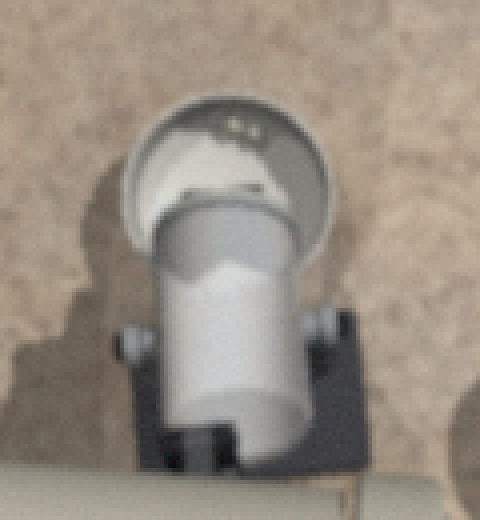

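The jar has stopped. I'll check the tilt by projecting the jar's bottom and lid centres for several angles onto the scene picture, and locate the mints.

```bash
python3 - <<'E'
from h import *
y=np.radians(7.8);ex=np.array([np.cos(y),np.sin(y),0]);ez=np.array([0,0,1.]);P=np.array([492.6,-5.5,125])
ey=np.array([-np.sin(y),np.cos(y),0])
for t in (1.5,1.7,1.9,2.1):
    a=ex*np.sin(t)+ez*np.cos(t)
    s=proj('scene',[P-55*a,P+55*a,P+93*a]);tp=proj('top',[P-55*a,P+55*a])
    print(t,'scene8c px',((s-[190,160])*5).round(),'top8c',((tp-[180,130])*4).round())
a=cv2.imread('pics/scene8.png');
cr=a[155:215,190:270];cv2.imwrite('pics/s8d.png',cv2.resize(cr,None,fx=9,fy=9,interpolation=cv2.INTER_CUBIC))
# mints
g=lambda u,v:(190+u/5,160+v/5); h=lambda u,v:(180+u/4,130+v/4)
for z in (9,): print([plane('scene',g(*q),z).round(1) for q in ((408,185),(423,203))],[plane('top',h(*q),z).round(1) for q in ((233,124),(251,131))])
# dish rim (z 34) from top: visible left/right/far extremes
print('rim',[plane('top',h(*q),34).round(1) for q in ((122,195),(338,190),(232,93))])
E
```

```text
1.5 scene8c px [[ 51. 193.]
 [270.  26.]
 [338. -26.]] top8c [[242. 441.]
 [218. 221.]]
1.7 scene8c px [[ 50. 167.]
 [270.  52.]
 [337.  16.]] top8c [[241. 439.]
 [219. 225.]]
1.9 scene8c px [[ 54. 138.]
 [265.  79.]
 [329.  61.]] top8c [[239. 433.]
 [221. 233.]]
2.1 scene8c px [[ 62. 107.]
 [257. 107.]
 [315. 107.]] top8c [[237. 423.]
 [223. 244.]]
[array([625.8,   8.6,   9. ]), array([622.5,  -3.6,   9. ])] [array([620.8,   3.6,   9. ]), array([617. ,  -6.7,   9. ])]
rim [array([574.6,  62. ,  34. ]), array([580., -57.,  34.]), array([633.2,   3.1,  34. ])]
```

View pics/s8d.png

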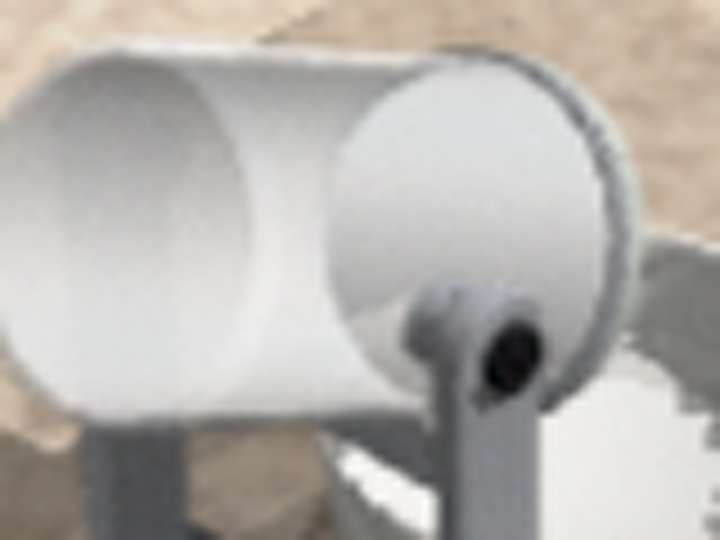

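```bash
python3 - <<'E'
from h import *
g=lambda u,v:(190+u/5,160+v/5); h=lambda u,v:(180+u/4,130+v/4)
c=np.array([577,5.])
for a,b in (((408,185),(233,124)),((423,203),(251,131))):
    x,e=tri([ray('scene',g(*a)),ray('top',h(*b))]);print(x.round(1),np.round(e,1),'dist',np.linalg.norm(x[:2]-c).round(1))
st();order.sign_off()
E
```

```text
[619.7   3.   15.7] [0.3 0.3] dist 42.8
[616.8  -7.7  14.5] [1.1 1.1] dist 41.7
t 13.25 p [375.4 -20.  340.6] rpy [-90.14  -0.85   7.21] F [ 0.3 -0.1 -0.1] op 0.0 q [-0.06 -0.16  1.99  0.    1.3  -0.18]
the job is handed in; nothing more can be done
```

I turned the dial by its bar from about 0 to about 1.39 rad with the jar upright. Then I let go, pushed the bar forward with shut fingers until the jar swung over on its own, and backed the arm away. The job was handed in at 13.25 s on the robot's clock.

What my last checks showed:
- **Jar:** at rest, its axis in the scene picture matches the one projected for a tilt of 2.1 rad, and the jar looks empty.
- **Mints:** both lie in the white dish, about 42 and 43 mm from its centre at z of about 15 mm. They were in the same place in pictures taken about 1.8 s apart.
- **Dish and robot:** the dish stands flat and shows no movement. The gripper is well clear of everything, with no contact force.
- **Dial:** I did not see its face again after tipping, because it points forward and down. The value comes from the tool's yaw at release and from the wrist picture showing the notch facing the lip; both mints coming out agrees with it.

No check failed or disagreed.

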